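# Shut, bolt and start the board test fixture

## Robot

A 6-joint arm with a two-finger parallel gripper is mounted at the origin on the work surface. World frame = base frame: x ahead of the robot, y to its left, z up, the work surface at z = 0. Lengths are in m, angles in degrees, forces in N, time in s.
With the tool pointing down it reaches from about 0.35 to 0.875 m from the base axis. Payload 4.2 kg.
Tool frame: the origin (TCP) lies on the mounting face of the last link; the fingertips stand 182 mm ahead of it and the grasp point (between the pads) lies 164 mm ahead of it (r.tcp_to_grasp is the distance from the TCP to the grasp point, in m); z points along the fingers, y is the line along which they close (so a half turn about z gives the same grasp; the last joint's range is limited). The gripper opens to 87 mm and grips with 3 to 60 N. Pads are 19 mm wide; open, the fingers measure 117 mm over their backs; the gripper's body (75 mm by 190 mm) begins 51 mm behind the grasp point.
Start: joints at [-60.871, 22.042, 0.453, 0, -68.411, -14.817], TCP at [0.155, -0.606, 0.405] pointing down, gripper open.
Joint ranges: [-179.83, 179.83], [-69.29, 118.12], [-61.27, 80.66], [-181.25, 117.63], [-171.15, -9.14], [-177.46, 177.46]. Speed limits (degrees/s): [159.86, 159.86, 180, 180, 180, 180].

## Interface

Orientations are given as a 3x3 rotation matrix whose columns are the frame's x, y, z axes.
In Python, from station import sense, eyes, r gives the robot as it stands.
- The arm moves only by the tool jog_arm, never from a script. Its argument "increments" is a list of rows, each a list of 4 numbers: the shift along the tool's x, y, z normalised to -1 to 1, where 1 is 0.02 m, then the turn about the tool's z normalised to -1 to 1, where 1 is 0.08 rad. A call has 1 to 10 rows; each row shifts and turns the commanded pose from where the row before left it, along the tool's axes as they then stand; what a row does not reach is not made up. A row lasts 1/10 s, in which the tool goes at most 50 mm and 8.59 degrees, less where a joint would pass 70% of its speed; a pose out of reach is approached as far as the arm can. A call with a number of a shift or a turn outside -1 to 1 is refused whole. A call with a gripper value outside its range is refused whole. "grip" is the finger opening in mm, from 0 to 87, set as the call begins (left out, the last holds). The fingers move at their own pace and stop on an object; the grip force is fixed at half the most. Time passes only in rows, so rows that do not move let the fingers close. It gives the time, the measured TCP pose, the force, the opening and the grip force at its end, in the units of the state.
- sense(): the state, without advancing time (a new reading comes with each control period).
- eyes.capture(name): name is "scene" or "top" or "wrist"; returns the picture (420x560x3 uint8, blue, green, red); there is no depth.
- eyes.get_calibration(name): a dict with "camera_matrix" (3x3 intrinsics, pixels), "k1" (the pictures are not rectified: a ray, as slopes to the right and down, at radius r is drawn at 1 + k1 r^2 times it, then the intrinsics apply), "R" (3x3) and "t" (3): a world point X has camera coordinates R X + t; the wrist camera has in their place "T_tool_cam" (4x4, takes a point from camera to tool coordinates, whose origin is the TCP and whose axes are the flange's). Camera axes: x right, y down, z forward; pixel columns grow to the right and rows downward; lengths in m; the calibration is good to about 2 mm. A picture is of the moment at which its call begins: read the wrist's pose just before it. get_calibration takes no time and is no camera call.
- r.finish_job(): hands the job in; it is judged then, once.
Trained networks look in the newest picture that a camera, given by its name, has taken for a name from the list of things; names that differ only in an ending like _2 or _b are one class to them, and where a whole thing is asked for, a point or a joint stands for the part that bears it (a point fixed in the world has none). Each returns a list of dicts, best first, with "conf" (0 to 1); they miss things now and then, are a little off and sometimes report something else, mostly with a low value. They report only what shows in the picture. A call takes as long as a camera call. They do not tell look-alikes from the thing itself.
- eyes.spot_in(camera, name): "centre" ([x, y, z] in m, in world coordinates, good to about 4 mm: the middle of the surface that is visible of it).
- eyes.outline_of(camera, name): "mask" (420x560 bool, what is visible of it).
The state is a dict: "time_s": time; "joints": joint angles; "joint_velocities": joint speeds; "effort": joint torques, N m; "tcp_pos": TCP position; "ee_rot": TCP orientation; "wrist_force": force on the tool from outside, world axes, zero at the start; "moment": the same for the moment, N m; "gripper_width": opening from 0.0 (shut) to 1.0 (fully open); "gripper_force": force on a finger pad.
Only numpy, scipy, OpenCV 4.12 (cv2) and the standard library are available. Lean on these libraries where they do the work, as an engineer would, in place of code of your own. Each camera call takes 0.05 s, during which the arm holds its last target. There are 200 camera calls.

## Task

Get the circuit board under test: push the test fixture's raised lid down until it is fully shut over the board, without slamming it, then push the sliding bolt fully home through the lid's eye, and then press the flat start button on the push-button station all the way down and let it go. Do not start before the fixture is shut and bolted, and keep off the mushroom stop button. Leave the board lying in its nest and everything else where it stands; nothing needs to be picked up.

Things in the scene. Friction and masses are not known exactly. Their poses are not given: they have to be found in the camera images.
- fixture: circuit-board test fixture, fixed to the bench: grey case 280 (its x) by 260 (its y) mm with a black deck 83 mm above the bench. Origin: centre of its underside, on the bench; its x axis points from its front edge (bolt, robot's side) to its rear edge (lid hinge), y to its left, z up. Turned by up to 0.25 rad.
- lid (a joint): hinge angle of the fixture's lid, rad: 0 = shut, level on the deck (stop); grows as its front edge rises (limit 1.3). Starts open, 0.65 to 1.1. The hinge is stiff: the lid stays at any angle where it is left and needs about 2 to 6 N at the pad to be pushed down; nothing springs back.
- lid_hinge (a point): point on the lid's hinge axis at mid-width, 95 mm above the bench, 118 mm behind the fixture's origin (fixture x = +118 mm); the axis runs along the fixture's y
- lid_pad (a point): centre of the upper face of the black rubber finger pad (26 by 90 mm, long side along y) on the lid's front bar; moves with the lid, 189 mm from the hinge axis along the lid and 17 mm to its outer side; 112 mm above the bench when shut; its z axis is the lid's outward normal. The lid is an aluminium frame with a clear window, 230 mm wide, 22 mm thick, front edge 205 mm from the hinge axis
- lid_eye (a point): centre of the square steel eye on the lid's front edge that the bolt passes through (opening 16 mm along the lid by 18 mm high, 12 mm wide along y), 40 mm right of the fixture's centre line (fixture y = -40 mm). With the lid shut it is in line with the bolt.
- bolt (a joint): travel of the steel barrel bolt on the deck's front strip, m: 0 = drawn back, 0.040 = fully home (stop), its 8 mm rod right through the lid's eye. Starts at 0 to 0.006. As the value grows it slides towards the fixture's -y (its right). Friction about 2 N, stays where it is left. With the bolt forward the lid cannot shut; shut and bolted, the lid is locked.
- bolt_knob (a point): centre of the bolt's black ball knob, 18 mm diameter, on an arm leaning forwards and up from the rod; 129 mm above the bench (46 above the deck), 120 mm in front of the fixture's origin (33 mm in front of the shut lid's edge), at fixture y +90 mm when drawn back, +50 mm when home. Nothing stands on its left (+y) side. Moves with the bolt.
- board: green circuit board, 120 by 100 by 3 mm with small parts on it up to 11 mm high, lying loose in the nest under the lid; origin: centre of its underside, 87 mm above the bench, 20 mm behind the fixture's origin
- station: loose grey push-button station flat on the bench, left or right of the fixture, 140 (its x) by 85 by 55 mm high, 0.7 kg; origin: centre of its underside. On its top, two round black buttons: the flat start button (30 mm across, in a 46 mm steel collar) 34 mm from the centre on its -x side (robot's side), the mushroom-headed stop button (40 mm across) 34 mm on its +x side.
- start (a joint): travel of the start button, m: 0 = out, 0.006 = fully down (level with its collar). Spring return: starts to move at 1.5 N, fully down at 5 N.
- start_top (a point): centre of the start button's flat upper face, 73 mm above the bench when out
- stop (a joint): travel of the mushroom stop button, m: 0 = out, 0.006 = fully down; spring return
- stop_top (a point): crown of the mushroom stop button, 91 mm above the bench
- parts_bin: bystander: open black bin 150 by 100 by 60 mm, on the other side of the fixture from the button station; origin: centre of its underside
- screwdriver: bystander: black-handled screwdriver lying on the bench in front of the fixture, roughly along y; about 30 mm high
- pliers: bystander: small pliers, 145 mm long, 11 mm high, lying on the bench to the right in front of the robot
- reel: bystander: metal solder reel, 60 mm across, 43 mm high, standing behind the parts bin; origin: centre of its underside
- tub: bystander: white plastic tub with a cap, 52 mm across, 60 mm high, standing behind the button station; origin: centre of its underside
- driver: bystander: cordless drill-driver standing on its battery, 220 mm high, at the left rear; origin: centre of its underside
- profile: bystander: aluminium channel 340 by 45 by 26 mm lying on the bench at the right; origin: centre of its underside
There are look-alikes about, which are no part of the job. What is shaped like the station but green is not meant.

How it is judged (in metres and radians):
On the way, in this order (a step that is already met when the one before it is completed fails the run):
1. the lid is fully shut (value of joint lid below 0.022 rad and value of joint bolt below 0.02 m), for 0.2 s.
2. the bolt is pushed home through the eye of the shut lid (value of joint lid below 0.022 rad and value of joint bolt above 0.035 m), for 0.2 s.
3. the start button is pressed fully down with the fixture shut and bolted (all of step 2 and value of joint start above 0.0048 m), for 0.05 s.
At the end, for the whole second after the job is handed in: Lid shut (under 0.022 rad), bolt home (over 35 of 40 mm), start button pressed (over 4.8 of 6 mm) and out again, stop button out, board in its nest (within 8 mm, raised under 5 mm), bystanders within 25 mm and the button station within 20 mm of where they stood (all of step 2 and value of joint each of start, stop below 0.0015 m and x of board in the frame of fixture between 0.012 and 0.028 m and y of board in the frame of fixture between -0.008 and 0.008 m and z of board in the frame of fixture below 0.092 m and linear speed of each of board, station below 0.02 m/s); the robot touches nothing.
It fails at once if the lid is slammed (closing faster than 2.5 rad/s) (velocity of joint lid below -2.5 rad/s).
It fails at once if the start button is pressed before the fixture is shut and bolted (value of joint start above 0.0025 m and (value of joint lid above 0.03 rad or value of joint bolt below 0.033 m)).
It fails at once if the mushroom stop button is pressed (value of joint stop above 0.0025 m).
It fails at once if the board is lifted or pushed out of its nest (not (x of board in the frame of fixture between 0.012 and 0.028 m and y of board in the frame of fixture between -0.008 and 0.008 m and z of board in the frame of fixture below 0.092 m)).
It fails at once if the button station is lifted or shoved away, or a bystander is picked up or moved (distance of station from where it was at the start of the episode above 0.02 m or height (world z) of station above 0.012 m or distance of any of parts_bin, screwdriver, pliers, reel, tub, driver, profile from where it was at the start of the episode above 0.025 m).
It also fails if it takes over 61 s, if anything falls off the work surface, if the arm or the gripper's body presses on something with over 40 N, if the wrist force passes 120 N, or if a joint passes its speed limit or range.

## Working session

There is one attempt and no reset: what is moved stays moved. The work goes in short steps, Python scripts to look and compute and a tool call to move; the robot and the scene stay as the last step left them, time stands still between calls to the robot, and variables do not carry over. Pictures are saved under pics/ and viewed, at most 10 in all, crops included, and the job is handed in when it is done.

Besides the shell and the picture viewer there is one more tool, called after "Emit:" as name(argument=value, ...), one argument or row to a line, values as JSON. jog_arm: Moves the arm, as the interface text tells. Its arguments: {"type":"object","properties":{"increments":{"type":"array"},"grip":{"type":"number"}},"required":["increments"]}

```bash
mkdir -p pics; ls
python3 - <<'E'
from station import sense, eyes, r
import cv2,numpy as np
s=sense();print(s['time_s'],s['tcp_pos'],np.round(s['ee_rot'],3).tolist())
for c in ['scene','top']:
    cv2.imwrite(f'pics/{c}0.png',eyes.capture(c))
    for n in ['fixture','lid_pad','bolt_knob','station','start_top','stop_top','lid_eye','board','parts_bin','tub','screwdriver','driver']:
        try:print(c,n,[(np.round(d['centre'],3).tolist(),round(d['conf'],2)) for d in eyes.spot_in(c,n)])
        except Exception as e:print(n,e)
E
```

```text
pics
0.0 [ 0.15447942 -0.60538728  0.40365867] [[-0.969, -0.247, -0.001], [-0.247, 0.969, 0.002], [0.0, 0.002, -1.0]]
scene fixture [([0.612, 0.018, 0.128], 0.56)]
scene lid_pad [([0.579, -0.323, 0.04], 0.69), ([0.483, -0.339, 0.09], 0.25)]
scene bolt_knob [([0.468, 0.082, 0.11], 0.6)]
scene station [([0.54, -0.618, 0.054], 0.64), ([0.47, -0.32, 0.055], 0.63), ([0.626, 0.502, 0.156], 0.35)]
scene start_top []
scene stop_top [([0.482, -0.337, 0.088], 0.62), ([0.504, -0.614, 0.094], 0.42)]
scene lid_eye [([0.604, -0.026, 0.176], 0.6)]
scene board []
scene parts_bin [([0.482, -0.339, 0.088], 0.31)]
scene tub [([0.578, -0.321, 0.04], 0.63), ([0.586, 0.305, 0.041], 0.2)]
scene screwdriver [([0.342, -0.009, 0.024], 0.53)]
scene driver [([0.623, 0.502, 0.157], 0.55)]
top fixture [([0.54, -0.023, 0.12], 0.93), ([0.474, -0.341, 0.084], 0.17)]
top lid_pad [([0.587, -0.024, 0.191], 0.94)]
top bolt_knob [([0.447, 0.338, 0.018], 0.67), ([0.47, 0.08, 0.105], 0.51)]
top station [([0.445, -0.331, 0.056], 0.7), ([0.52, -0.629, 0.056], 0.66)]
top start_top [([0.555, -0.66, 0.076], 0.64)]
top stop_top [([0.503, -0.624, 0.087], 0.62), ([0.539, -0.021, 0.122], 0.45)]
top lid_eye [([0.584, -0.032, 0.188], 0.89)]
top board [([0.586, -0.023, 0.19], 0.72), ([0.525, -0.01, 0.09], 0.63)]
top parts_bin [([0.445, 0.34, 0.016], 0.58), ([0.477, -0.341, 0.09], 0.28)]
top tub [([0.568, -0.327, 0.058], 0.69)]
top screwdriver [([0.335, -0.021, 0.024], 0.88)]
top driver [([0.412, -0.337, 0.077], 0.67), ([0.603, 0.477, 0.202], 0.61)]
```

View pics/scene0.png

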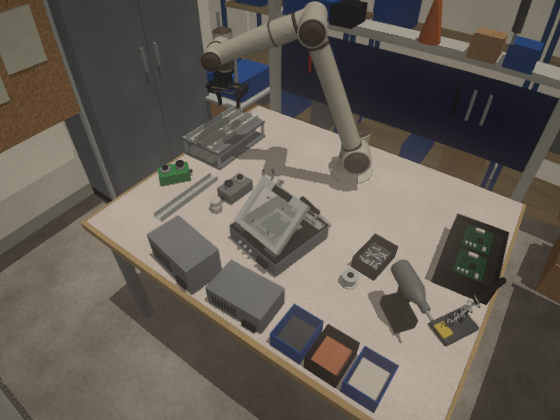

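View pics/top0.png

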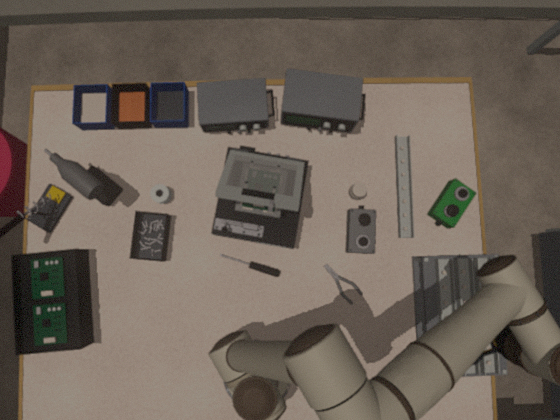

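The grey station is at top (361,230) with start at about (361,242) and stop at about (362,220). The green look-alike is at (452,203). The lid is raised and the bolt strip is at (240,229). Next I'll crop both views for accurate pixels.

```bash
cat > h.py <<'E'
import numpy as np,cv2
from station import sense, eyes, r
def cal(c):
    k=eyes.get_calibration(c);K=np.array(k['camera_matrix'])
    if 'R' in k: return K,k['k1'],np.array(k['R']),np.array(k['t'])
    s=sense();T=np.eye(4);T[:3,:3]=s['ee_rot'];T[:3,3]=s['tcp_pos']
    M=np.linalg.inv(T@np.array(k['T_tool_cam']));return K,k['k1'],M[:3,:3],M[:3,3]
def proj(C,X):
    K,k1,R,t=C;c=np.atleast_2d(X)@R.T+t;u=c[:,:2]/c[:,2:];u=u*(1+k1*(u**2).sum(1,keepdims=True))
    return u@K[:2,:2].T+K[:2,2]
def ray(C,p):
    K,k1,R,t=C
    u=cv2.undistortPoints(np.array([[p]],float),K,np.array([k1,0,0,0,0.]))[0,0]
    return -R.T@t, R.T@np.r_[u,1]
def atz(C,p,z):
    o,d=ray(C,p);return o+d*(z-o[2])/d[2]
def fixpts(x,y,th,lid,bolt=0):
    c,s=np.cos(th),np.sin(th);L=lambda a,n,yy:[.118-a*np.cos(lid)-n*np.sin(lid)*0-n*np.sin(-lid)*-1*-1*0+n*np.sin(lid),yy,.095+a*np.sin(lid)+n*np.cos(lid)]
    P=dict(deckFL=[-.14,.13,.083],deckFR=[-.14,-.13,.083],deckRL=[.14,.13,.083],deckRR=[.14,-.13,.083],pad=L(.189,.017,0),
      lidFL=L(.205,.011,.115),lidFR=L(.205,.011,-.115),padL=L(.189,.017,.045),padR=L(.189,.017,-.045),knob=[-.12,.09-bolt,.129])
    return {k:np.array([x+c*v[0]-s*v[1],y+s*v[0]+c*v[1],v[2]]) for k,v in P.items()}
E
python3 - <<'E'
import cv2
a=cv2.imread('pics/top0.png')[135:260,200:385];cv2.imwrite('pics/c1.png',cv2.resize(a,None,fx=4.3,fy=4.3,interpolation=cv2.INTER_CUBIC))
a=cv2.imread('pics/scene0.png')[160:275,205:350];cv2.imwrite('pics/c2.png',cv2.resize(a,None,fx=5,fy=5,interpolation=cv2.INTER_CUBIC))
E
```

```text
(no output)
```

View pics/c1.png

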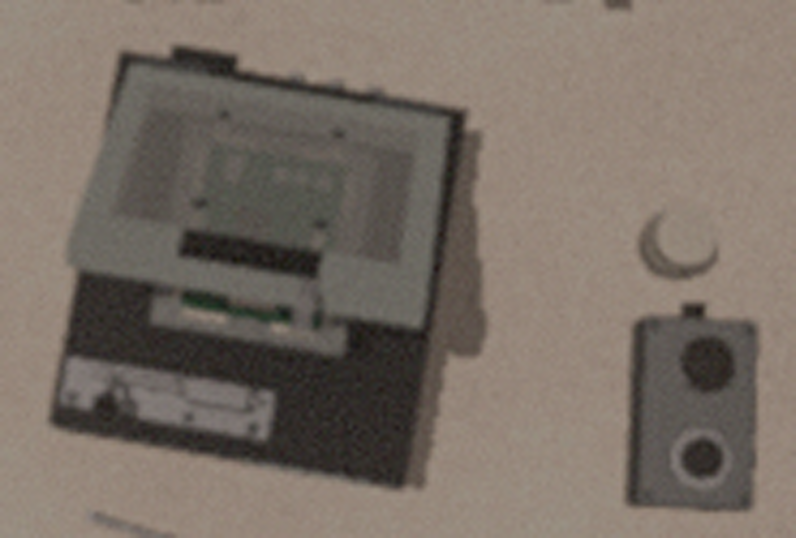

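View pics/c2.png

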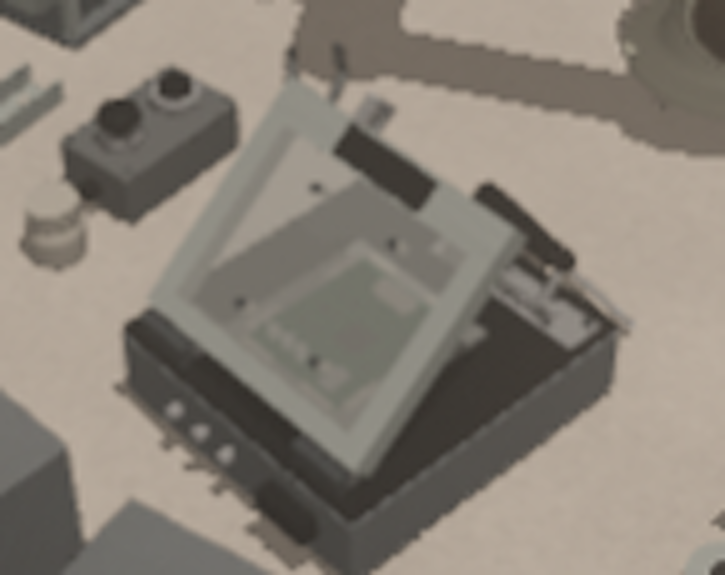

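Top crop: the pad centre is at (249,253), the knob at (110,402), the start button at (702,458) and the stop button at (708,363). Scene crop: the pad is at (386,166), and the deck corners and lid corners are visible. I'll fit the fixture pose to these.

Run:
```python
from h import *
from scipy.optimize import least_squares
f1=lambda p:np.array(p)/4.3+[200-.4,135-.4]
f2=lambda p:np.array(p)/5+[205-.4,160-.4]
Ct,Cs=cal('top'),cal('scene')
T=dict(deckFL=(50,424),deckFR=(408,487),deckRR=(465,110),deckRL=(122,54),pad=(249,253),lidFL=(68,265),lidFR=(428,328),knob=(110,402))
S=dict(pad=(386,166),lidFL=(527,238),lidFR=(288,84),deckFL=(618,330),deckRL=(350,518),deckRR=(127,327))
def f(q):
    P=fixpts(*q);return np.concatenate([proj(Ct,P[k])[0]-f1(v) for k,v in T.items()]+[proj(Cs,P[k])[0]-f2(v) for k,v in S.items()])
s=least_squares(f,[.56,-.01,-.15,.8,0],loss='soft_l1');print(s.x.round(4));print(dict(zip(list(T)+['s'+k for k in S],f(s.x).reshape(-1,2).round(1).tolist())))
for k,v in fixpts(*s.x).items():print(k,v.round(4))
for n,p,z in [('start',(702,458),.073),('stop',(708,363),.091)]:print(n,atz(Ct,f1(p),z).round(4))
for n,a,b in [('start',(702,458),(174,84)),('stop',(708,363),(120,117)),('pad',(249,253),(386,166))]:
    o,d=ray(Ct,f1(a));o2,d2=ray(Cs,f2(b));A=np.c_[d,-d2];t=np.linalg.lstsq(A,o2-o,rcond=None)[0];print(n,((o+d*t[0]+o2+d2*t[1])/2).round(4),np.linalg.norm(o+d*t[0]-o2-d2*t[1]).round(4))
k=eyes.get_calibration('wrist');print(np.round(k['T_tool_cam'],3).tolist())
```

```text
[ 0.5576 -0.0238 -0.1913  0.6459  0.0061]
{'deckFL': [-0.6, 0.5], 'deckFR': [0.2, 0.2], 'deckRR': [1.4, -1.0], 'deckRL': [-0.8, -1.7], 'pad': [0.3, 3.6], 'lidFL': [-0.1, -0.6], 'lidFR': [-0.8, -1.2], 'knob': [-0.1, 0.8], 'spad': [0.6, 0.7], 'slidFL': [-0.8, -0.9], 'slidFR': [2.1, -0.6], 'sdeckFL': [0.2, -2.0], 'sdeckRL': [-0.4, 0.6], 'sdeckRR': [-2.5, -0.7]}
deckFL [0.4448 0.1305 0.083 ]
deckFR [ 0.3954 -0.1248  0.083 ]
deckRL [0.7197 0.0772 0.083 ]
deckRR [ 0.6703 -0.178   0.083 ]
pad [ 0.5353 -0.0195  0.2223]
lidFL [0.541  0.0966 0.2272]
lidFR [ 0.4973 -0.1292  0.2272]
padL [0.5438 0.0247 0.2223]
padR [ 0.5267 -0.0636  0.2223]
knob [0.4557 0.0814 0.129 ]
start [ 0.4115 -0.3367  0.073 ]
stop [ 0.4784 -0.3401  0.091 ]
start [ 0.4115 -0.3367  0.0723] 0.0003
stop [ 0.4786 -0.3418  0.078 ] 0.0029
pad [ 0.5433 -0.018   0.2321] 0.0023
[[0.001, -0.965, -0.262, 0.072], [1.0, 0.001, 0.0, -0.002], [-0.0, -0.262, 0.965, 0.019], [0.0, 0.0, 0.0, 1.0]]
```

Emit:
jog_arm(
  increments=[
    [0, 0, -0.7, 0.9],
    [0, 0, -0.7, 0.9],
    [0, 0, -0.7, 0.9],
    [0, 0, -0.7, 0.9],
    [0, 0, -0.5, 0.9],
    [0, 0, -0.5, 1.0],
  ],
  grip=0,
)

```text
time_s: 1.9
tcp_pos: [0.1545, -0.6055, 0.4814]
ee_rot: [[-0.981, 0.192, 0.0], [0.192, 0.981, -0.0], [-0.0, -0.0, -1.0]]
wrist_force: [0.2, -0.0, -0.2]
gripper_width: 0.539
gripper_force: 0.0
```

Emit:
jog_arm(
  increments=[
    [-0.32, 0.98, 0, 0],
    [-0.32, 0.98, 0, 0],
    [-0.32, 0.98, 0, 0],
    [-0.32, 0.98, 0, 0],
    [-0.32, 0.98, 0, 0],
    [-0.32, 0.98, 0, 0],
    [-0.32, 0.98, 0, 0],
    [-0.32, 0.98, 0, 0],
    [-0.32, 0.98, 0, 0],
    [-0.32, 0.98, 0, 0],
  ],
)

```text
time_s: 2.9
tcp_pos: [0.2547, -0.4244, 0.4809]
ee_rot: [[-0.982, 0.189, 0.0], [0.189, 0.982, -0.0], [-0.0, -0.0, -1.0]]
wrist_force: [0.1, -0.2, 0.4]
gripper_width: 0.006
gripper_force: 0.0
```

Emit:
jog_arm(
  increments=[
    [-0.32, 0.98, 0, 0],
    [-0.32, 0.98, 0, 0],
    [-0.32, 0.98, 0, 0],
    [-0.32, 0.98, 0, 0],
    [-0.32, 0.98, 0, 0],
    [-0.32, 0.98, 0, 0],
    [-0.32, 0.98, 0, 0],
    [-0.32, 0.98, 0, 0],
    [-0.32, 0.98, 0, 0],
    [-0.32, 0.98, 0, 0],
  ],
)

```text
time_s: 3.9
tcp_pos: [0.3545, -0.244, 0.481]
ee_rot: [[-0.982, 0.189, 0.001], [0.189, 0.982, -0.0], [-0.001, -0.0, -1.0]]
wrist_force: [-0.2, 0.3, 0.2]
gripper_width: 0.006
gripper_force: 0.0
```

Emit:
jog_arm(
  increments=[
    [-0.32, 0.98, 0, 0],
    [-0.32, 0.98, 0, 0],
    [-0.32, 0.98, 0, 0],
    [-0.32, 0.98, 0, 0],
    [-0.32, 0.98, 0, 0],
    [-0.32, 0.98, 0, 0],
    [-0.32, 0.98, 0, 0],
    [-0.32, 0.98, 0, 0],
    [-0.32, 0.98, 0, 0],
    [-0.32, 0.98, 0, 0],
    [-0.32, 0.98, 0, 0],
  ],
)

```text
invalid input
```

Emit:
jog_arm(
  increments=[
    [-0.32, 0.98, 0, 0],
    [-0.32, 0.98, 0, 0],
    [-0.32, 0.98, 0, 0],
    [-0.32, 0.98, 0, 0],
    [-0.32, 0.98, 0, 0],
    [-0.32, 0.98, 0, 0],
    [-0.32, 0.98, 0, 0],
    [-0.32, 0.98, 0, 0],
    [-0.32, 0.98, 0, 0],
    [-0.32, 0.98, 0, 0],
  ],
)

```text
time_s: 4.9
tcp_pos: [0.4544, -0.0637, 0.481]
ee_rot: [[-0.982, 0.189, 0.001], [0.189, 0.982, 0.0], [-0.0, 0.0, -1.0]]
wrist_force: [-0.2, -0.3, -0.2]
gripper_width: 0.004
gripper_force: 0.0
```

Emit:
jog_arm(
  increments=[
    [-0.3, 0.98, 0, 0],
    [0.0, 0.98, 0, 0],
    [0, 0.5, 0, 0],
    [0, 0, 0, 0],
  ],
)

```text
time_s: 5.3
tcp_pos: [0.4695, -0.0166, 0.4807]
ee_rot: [[-0.982, 0.187, -0.0], [0.187, 0.982, 0.0], [0.0, 0.0, -1.0]]
wrist_force: [0.5, -1.0, -1.0]
gripper_width: 0.006
gripper_force: 0.0
```

Run:
```python
from h import *
C=cal('wrist');print(sense()['tcp_pos']);im=eyes.capture('wrist');cv2.imwrite('pics/w1.png',im)
for n in ['lid_pad','bolt_knob','lid_eye']:print(n,[(np.round(d['centre'],3).tolist(),round(d['conf'],2)) for d in eyes.spot_in('wrist',n)])
for l in (.65,.7,.75):
  for k,v in fixpts(.5576,-.0238,-.1913,l,.006).items():print(k,proj(C,v).round(0)[0]) if l==.7 or k=='pad' else 0
```

```text
[ 0.4695011  -0.01657971  0.480743  ]
lid_pad [([0.566, 0.084, 0.23], 0.55), ([0.471, -0.002, 0.084], 0.2)]
bolt_knob [([0.47, 0.076, 0.104], 0.68), ([0.471, -0.004, 0.083], 0.55)]
lid_eye [([0.56, 0.082, 0.226], 0.71)]
pad [297. 303.]
deckFL [416. 135.]
deckFR [171. 134.]
deckRL [393. 361.]
deckRR [188. 360.]
pad [297. 315.]
lidFL [458. 301.]
lidFR [138. 300.]
padL [357. 316.]
padR [237. 315.]
knob [383. 160.]
pad [297. 329.]
```

View pics/w1.png

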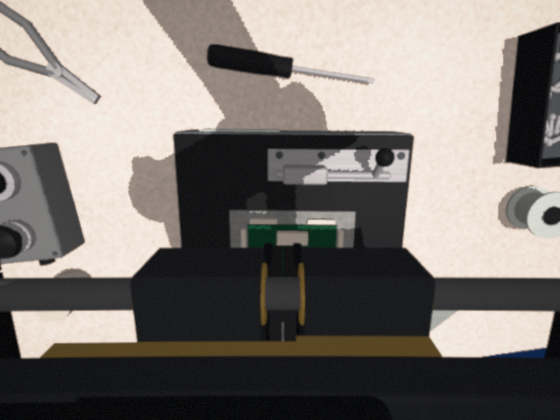

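The wrist view shows the knob at (385,157) and the deck front corners at (176,132) and (412,133). These match the fitted pose to within about 5 px. Next I'll move over the pad and lower.

Emit:
jog_arm(
  increments=[
    [-0.9, 0.1, 0, 0],
    [-0.9, 0.1, 0, 0],
    [-0.9, 0.2, 0, 0],
    [-0.8, 0.1, 0, 0],
    [0, 0, 0.7, 0],
    [0, 0, 0.7, 0],
    [0, 0, 0.5, 0],
    [0, 0, 0.3, 0],
  ],
)

```text
time_s: 6.3
tcp_pos: [0.5398, -0.0213, 0.4359]
ee_rot: [[-0.982, 0.19, -0.001], [0.19, 0.982, -0.0], [0.001, -0.001, -1.0]]
wrist_force: [-0.8, -0.6, -0.7]
gripper_width: 0.005
gripper_force: 0.0
```

Emit:
jog_arm(
  increments=[
    [0, 0, 0.2, 0],
    [0, 0, 0.2, 0],
    [0, 0, 0, 0],
  ],
)

```text
time_s: 6.6
tcp_pos: [0.54, -0.0207, 0.4286]
ee_rot: [[-0.982, 0.189, -0.0], [0.189, 0.982, -0.0], [0.0, -0.0, -1.0]]
wrist_force: [0.3, -0.2, 0.0]
gripper_width: 0.01
gripper_force: 0.0
```

Emit:
jog_arm(
  increments=[
    [0, 0, 0.15, 0],
    [0, 0, 0.15, 0],
    [0, 0, 0, 0],
  ],
)

```text
time_s: 6.9
tcp_pos: [0.5401, -0.0206, 0.423]
ee_rot: [[-0.982, 0.189, 0.0], [0.189, 0.982, 0.0], [-0.0, 0.0, -1.0]]
wrist_force: [0.8, 1.0, 1.0]
gripper_width: 0.006
gripper_force: 0.4
```

Emit:
jog_arm(
  increments=[
    [0, 0, 0.15, 0],
    [0, 0, 0.15, 0],
    [0, 0, 0, 0],
  ],
)

```text
time_s: 7.2
tcp_pos: [0.5399, -0.0207, 0.4178]
ee_rot: [[-0.982, 0.189, 0.002], [0.189, 0.982, -0.0], [-0.002, 0.0, -1.0]]
wrist_force: [0.6, -0.7, 1.1]
gripper_width: 0.004
gripper_force: 0.6
```

Emit:
jog_arm(
  increments=[
    [0.2, 0, 0.3, 0],
    [0.3, 0, 0.4, 0],
    [0.3, 0, 0.4, 0],
    [0, 0, 0, 0],
  ],
)

```text
time_s: 7.6
tcp_pos: [0.5231, -0.0176, 0.3928]
ee_rot: [[-0.982, 0.189, -0.004], [0.189, 0.982, 0.0], [0.003, -0.001, -1.0]]
wrist_force: [0.4, -0.7, -0.5]
gripper_width: 0.005
gripper_force: 0.0
```

Run:
```python
from h import *
a=eyes.capture('scene')[140:280,195:345];cv2.imwrite('pics/s2.png',cv2.resize(a,None,fx=4,fy=4,interpolation=cv2.INTER_CUBIC))
```

```text
(no output)
```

View pics/s2.png

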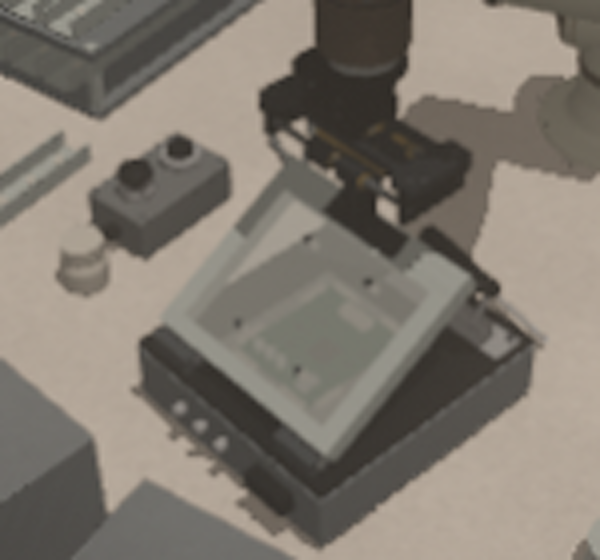

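The lid has come down a little and the fingertips sit on the pad, at about (370,215). I'll keep following the arc.

Emit:
jog_arm(
  increments=[
    [0.25, 0, 0.38, 0],
    [0.24, 0, 0.38, 0],
    [0.22, 0, 0.38, 0],
    [0.2, 0, 0.38, 0],
    [0, 0, 0, 0],
  ],
)

```text
time_s: 8.15
tcp_pos: [0.5055, -0.0142, 0.3628]
ee_rot: [[-0.982, 0.189, -0.003], [0.189, 0.982, -0.0], [0.003, -0.001, -1.0]]
wrist_force: [0.2, 0.3, 0.4]
gripper_width: 0.008
gripper_force: 0.0
```

Emit:
jog_arm(
  increments=[
    [0.18, 0, 0.38, 0],
    [0.15, 0, 0.38, 0],
    [0.12, 0, 0.38, 0],
    [0.1, 0, 0.38, 0],
    [0, 0, 0, 0],
  ],
)

```text
time_s: 8.65
tcp_pos: [0.495, -0.0122, 0.3324]
ee_rot: [[-0.982, 0.189, -0.003], [0.189, 0.982, -0.0], [0.003, -0.001, -1.0]]
wrist_force: [0.5, 0.7, -0.0]
gripper_width: 0.005
gripper_force: 0.0
```

Emit:
jog_arm(
  increments=[
    [0.08, 0, 0.3, 0],
    [0.07, 0, 0.3, 0],
    [0.06, 0, 0.3, 0],
    [0.04, 0, 0.3, 0],
    [0.03, 0, 0.3, 0],
  ],
)

```text
time_s: 9.15
tcp_pos: [0.4899, -0.0111, 0.3033]
ee_rot: [[-0.982, 0.189, -0.001], [0.189, 0.982, 0.0], [0.001, -0.0, -1.0]]
wrist_force: [-1.0, 1.0, 2.5]
gripper_width: 0.003
gripper_force: 1.1
```

Emit:
jog_arm(
  increments=[
    [0, 0, 0.15, 0],
    [0, 0, 0.15, 0],
    [0, 0, 0.1, 0],
    [0, 0, 0, 0],
  ],
)

```text
time_s: 9.55
tcp_pos: [0.4902, -0.0112, 0.2956]
ee_rot: [[-0.982, 0.189, 0.0], [0.189, 0.982, -0.0], [-0.0, -0.0, -1.0]]
wrist_force: [0.6, -0.3, -0.1]
gripper_width: 0.001
gripper_force: 0.0
```

Emit:
jog_arm(
  increments=[
    [0, 0, 0.1, 0],
    [0, 0, 0.05, 0],
    [0, 0, 0, 0],
  ],
)

```text
time_s: 9.85
tcp_pos: [0.4904, -0.011, 0.2945]
ee_rot: [[-0.982, 0.188, 0.001], [0.188, 0.982, -0.0], [-0.001, -0.0, -1.0]]
wrist_force: [-3.9, 1.3, 10.1]
gripper_width: 0.005
gripper_force: 5.2
```

Emit:
jog_arm(
  increments=[
    [0, 0, 0.1, 0],
    [0, 0, 0, 0],
  ],
)

```text
time_s: 10.05
tcp_pos: [0.4904, -0.011, 0.2944]
ee_rot: [[-0.982, 0.188, 0.002], [0.188, 0.982, -0.001], [-0.002, -0.0, -1.0]]
wrist_force: [-8.2, 2.2, 21.3]
gripper_width: 0.005
gripper_force: 11.1
```

The lid is on its stop: the force rose to 21 N at a tip height of 0.112. Now I'll lift and go to the left of the knob.

Emit:
jog_arm(
  increments=[
    [0, 0, -0.5, 0],
    [0, 0, -0.9, 0],
    [0, 0, -0.9, 0],
    [0, 0, -0.9, 0],
    [0.4, 1, 0, 0],
    [0.4, 1, 0, 0],
    [0.4, 1, 0, 0],
    [0.4, 1, 0, 0],
    [0.5, 1, 0, 0],
    [0.5, 1, 0, 0],
  ],
)

```text
time_s: 11.05
tcp_pos: [0.4617, 0.1174, 0.3549]
ee_rot: [[-0.982, 0.189, 0.001], [0.189, 0.982, 0.0], [-0.001, 0.001, -1.0]]
wrist_force: [-0.3, 0.1, 0.2]
gripper_width: 0.005
gripper_force: 0.0
```

Emit:
jog_arm(
  increments=[
    [0, 0.7, 0, 0],
    [0, 0, 0, 0],
  ],
)

```text
time_s: 11.25
tcp_pos: [0.4651, 0.1317, 0.3551]
ee_rot: [[-0.982, 0.187, 0.001], [0.187, 0.982, 0.0], [-0.001, 0.001, -1.0]]
wrist_force: [0.1, -0.5, -0.3]
gripper_width: 0.011
gripper_force: 0.0
```

Run:
```python
from h import *
C=cal('wrist');print(sense()['tcp_pos']);im=eyes.capture('wrist');cv2.imwrite('pics/w2.png',im)
P=fixpts(.5576,-.0238,-.1913,0,.006)
for k in ['knob','padL','pad','deckFL','deckFR','lidFL']:print(k,proj(C,P[k]).round(0)[0])
s=sense();print('tip',proj(C,np.array(s['tcp_pos'])-[0,0,.182]))
print([(np.round(d['centre'],3).tolist(),round(d['conf'],2)) for d in eyes.spot_in('wrist','bolt_knob')])
```

```text
[0.46507333 0.13168441 0.35507636]
knob [203. 235.]
padL [157. 292.]
pad [ 93. 292.]
deckFL [278. 189.]
deckFR [-84. 187.]
lidFL [256. 268.]
tip [[283.93206946 262.75523016]]
[([0.461, 0.079, 0.135], 0.77), ([0.447, 0.003, 0.088], 0.55)]
```

View pics/w2.png

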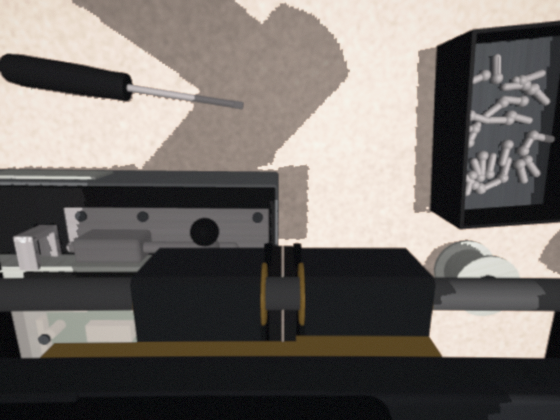

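The lid is shut and the eye is in line with the rod. The knob is at (204,231) and the fingers come down near (284,263), left of the knob. Now I'll descend and push the bolt.

Emit:
jog_arm(
  increments=[
    [0.1, 0, 0.7, 0],
    [0, 0, 0.7, 0],
    [0, 0, 0.7, 0],
    [0, 0, 0.5, 0],
    [0, 0, 0.2, 0],
    [0, 0, 0, 0],
  ],
)

```text
time_s: 11.95
tcp_pos: [0.4626, 0.1303, 0.2985]
ee_rot: [[-0.982, 0.19, -0.001], [0.19, 0.982, -0.001], [0.001, -0.001, -1.0]]
wrist_force: [0.1, 0.4, 0.1]
gripper_width: 0.002
gripper_force: 0.0
```

Emit:
jog_arm(
  increments=[
    [0, -0.4, 0, 0],
    [0, -0.4, 0, 0],
    [0, -0.4, 0, 0],
    [0, -0.3, 0, 0],
    [0, -0.3, 0, 0],
    [0, -0.3, 0, 0],
    [0, -0.3, 0, 0],
  ],
)

```text
time_s: 12.65
tcp_pos: [0.4534, 0.0833, 0.2992]
ee_rot: [[-0.982, 0.189, 0.001], [0.189, 0.982, 0.001], [-0.001, 0.001, -1.0]]
wrist_force: [-0.5, 2.3, 1.1]
gripper_width: 0.004
gripper_force: 1.2
```

Emit:
jog_arm(
  increments=[
    [0, -0.2, 0, 0],
    [0, -0.2, 0, 0],
    [0, -0.2, 0, 0],
  ],
)

```text
time_s: 12.95
tcp_pos: [0.4512, 0.0715, 0.299]
ee_rot: [[-0.982, 0.189, 0.0], [0.189, 0.982, 0.0], [-0.0, 0.0, -1.0]]
wrist_force: [-1.1, 2.8, 1.0]
gripper_width: 0.005
gripper_force: 1.2
```

Emit:
jog_arm(
  increments=[
    [0, -0.15, 0, 0],
    [0, -0.15, 0, 0],
  ],
)

```text
time_s: 13.15
tcp_pos: [0.4503, 0.0665, 0.2992]
ee_rot: [[-0.982, 0.19, 0.002], [0.19, 0.982, 0.003], [-0.002, 0.003, -1.0]]
wrist_force: [-3.5, 15.0, 2.4]
gripper_width: 0.012
gripper_force: 7.2
```

Emit:
jog_arm(
  increments=[
    [0, -0.1, 0, 0],
    [0, -0.1, 0, 0],
  ],
)

```text
time_s: 13.35
tcp_pos: [0.4498, 0.0649, 0.2993]
ee_rot: [[-0.982, 0.191, 0.006], [0.191, 0.982, 0.01], [-0.004, 0.011, -1.0]]
wrist_force: [-7.0, 27.3, 2.1]
gripper_width: 0.002
gripper_force: 12.7
```

Emit:
jog_arm(
  increments=[
    [0, 0.5, 0, 0],
    [0, 0.8, 0, 0],
    [0, 0, -0.8, 0],
    [0, 0, -0.9, 0],
    [0, 0, -0.9, 0],
    [0, 0, -0.4, 0],
    [0, 0, 0, 0],
  ],
)

```text
time_s: 14.05
tcp_pos: [0.4544, 0.0876, 0.3596]
ee_rot: [[-0.982, 0.189, 0.002], [0.189, 0.982, 0.0], [-0.002, 0.001, -1.0]]
wrist_force: [-0.9, 0.3, -0.8]
gripper_width: 0.006
gripper_force: 0.0
```

Run:
```python
from h import *
C=cal('wrist');print(sense()['tcp_pos']);im=eyes.capture('wrist');cv2.imwrite('pics/w3.png',im)
for b in (.03,.035,.04):print(b,proj(C,fixpts(.5576,-.0238,-.1913,0,b)['knob']).round(0)[0])
```

```text
[0.45438692 0.08764379 0.3596329 ]
0.03 [238. 235.]
0.035 [230. 235.]
0.04 [223. 235.]
```

View pics/w3.png

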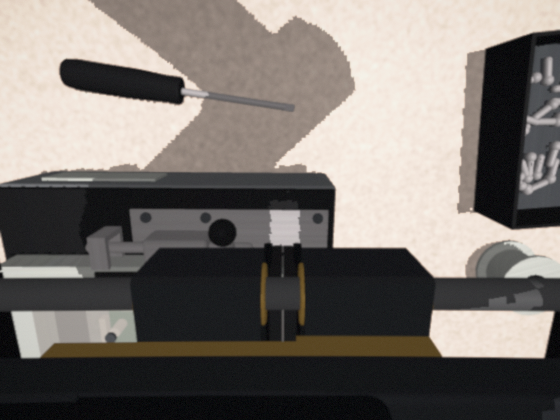

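The knob is now at (222,232), which matches 0.040 travel, and the rod runs through the eye at (105,248). Next is the start button.

Emit:
jog_arm(
  increments=[
    [-0.1, -0.96, 0, 0],
    [-0.1, -0.96, 0, 0],
    [-0.1, -0.96, 0, 0],
    [-0.1, -0.96, 0, 0],
    [-0.1, -0.96, 0, 0],
    [-0.1, -0.96, 0, 0],
    [-0.1, -0.96, 0, 0],
    [-0.1, -0.96, 0, 0],
    [-0.1, -0.96, 0, 0],
    [-0.1, -0.96, 0, 0],
  ],
)

```text
time_s: 15.1
tcp_pos: [0.437, -0.1057, 0.3576]
ee_rot: [[-0.982, 0.189, -0.003], [0.189, 0.982, -0.0], [0.003, -0.001, -1.0]]
wrist_force: [0.5, -0.2, 0.1]
gripper_width: 0.007
gripper_force: 0.0
```

Emit:
jog_arm(
  increments=[
    [-0.1, -0.96, 0, 0],
    [-0.1, -0.96, 0, 0],
    [-0.1, -0.96, 0, 0],
    [-0.1, -0.96, 0, 0],
    [-0.1, -0.96, 0, 0],
    [-0.1, -0.96, 0, 0],
    [-0.1, -0.96, 0, 0],
    [-0.1, -0.96, 0, 0],
    [-0.1, -0.96, 0, 0],
    [0, 0, 0, 0],
  ],
)

```text
time_s: 16.1
tcp_pos: [0.4221, -0.2793, 0.3573]
ee_rot: [[-0.981, 0.192, -0.003], [0.192, 0.981, 0.001], [0.003, 0.0, -1.0]]
wrist_force: [0.3, -0.6, 0.0]
gripper_width: 0.008
gripper_force: 0.0
```

Run:
```python
from h import *
C=cal('wrist');s=sense();print(s['tcp_pos']);im=eyes.capture('wrist');cv2.imwrite('pics/w4.png',im)
print(proj(C,[[.4115,-.3367,.073],[.4785,-.341,.091]]).round(0))
```

```text
[ 0.42214363 -0.27931418  0.35732056]
[[211. 212.]
 [221. 300.]]
```

View pics/w4.png

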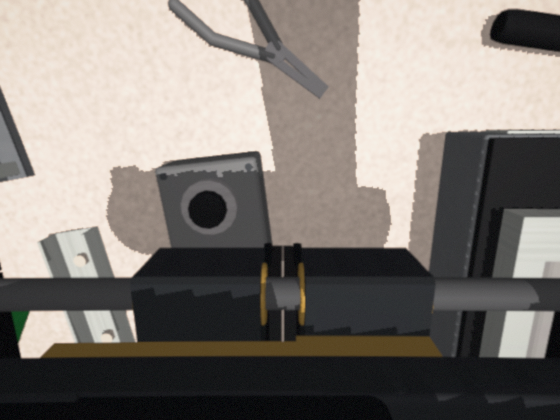

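The start button is at (208,210), about 2–3 mm from the prediction. I'll move over it and press.

Emit:
jog_arm(
  increments=[
    [0, -0.8, 0, 0],
    [0, -0.8, 0, 0],
    [0, -0.8, 0, 0],
    [0, -0.6, 0, 0],
    [0, 0, 0.9, 0],
    [0, 0, 0.9, 0],
    [0, 0, 0.9, 0],
    [0, 0, 0.9, 0],
    [0, 0, 0.7, 0],
    [0, 0, 0.2, 0],
  ],
)

```text
time_s: 17.15
tcp_pos: [0.4107, -0.3362, 0.267]
ee_rot: [[-0.982, 0.189, -0.004], [0.189, 0.982, 0.002], [0.004, 0.001, -1.0]]
wrist_force: [-0.1, 0.1, -0.6]
gripper_width: 0.004
gripper_force: 0.0
```

Emit:
jog_arm(
  increments=[
    [0, 0, 0.1, 0],
    [0, 0, 0.1, 0],
    [0, 0, 0.1, 0],
    [0, 0, 0.1, 0],
    [0, 0, 0, 0],
  ],
)

```text
time_s: 17.65
tcp_pos: [0.4111, -0.3368, 0.261]
ee_rot: [[-0.982, 0.189, 0.0], [0.189, 0.982, 0.0], [-0.0, 0.0, -1.0]]
wrist_force: [0.5, -1.7, -0.0]
gripper_width: 0.005
gripper_force: 0.0
```

Emit:
jog_arm(
  increments=[
    [0, 0, 0.1, 0],
    [0, 0, 0.1, 0],
    [0, 0, 0.1, 0],
    [0, 0, 0, 0],
  ],
)

```text
time_s: 18.05
tcp_pos: [0.4114, -0.3369, 0.2552]
ee_rot: [[-0.982, 0.189, 0.001], [0.189, 0.982, -0.0], [-0.001, -0.0, -1.0]]
wrist_force: [-0.5, 0.5, 4.3]
gripper_width: 0.004
gripper_force: 1.9
```

Emit:
jog_arm(
  increments=[
    [0, 0, 0.1, 0],
    [0, 0, 0.1, 0],
    [0, 0, 0, 0],
  ],
)

```text
time_s: 18.35
tcp_pos: [0.4114, -0.3369, 0.2534]
ee_rot: [[-0.982, 0.188, 0.001], [0.188, 0.982, -0.001], [-0.001, -0.001, -1.0]]
wrist_force: [-2.5, 4.6, 17.0]
gripper_width: 0.008
gripper_force: 8.8
```

Emit:
jog_arm(
  increments=[
    [0, 0, 0.1, 0],
    [0, 0, 0, 0],
  ],
)

```text
time_s: 18.55
tcp_pos: [0.4114, -0.3368, 0.2532]
ee_rot: [[-0.982, 0.187, 0.001], [0.187, 0.982, -0.002], [-0.001, -0.002, -1.0]]
wrist_force: [-6.4, 7.8, 28.1]
gripper_width: 0.006
gripper_force: 14.1
```

Emit:
jog_arm(
  increments=[
    [0, 0, -0.3, 0],
    [0, 0, 0, 0],
  ],
)

```text
time_s: 18.75
tcp_pos: [0.4113, -0.3369, 0.2562]
ee_rot: [[-0.982, 0.189, 0.002], [0.189, 0.982, -0.001], [-0.002, -0.001, -1.0]]
wrist_force: [0.3, -0.5, 2.7]
gripper_width: 0.004
gripper_force: 1.7
```

Emit:
jog_arm(
  increments=[
    [0, 0, -0.1, 0],
    [0, 0, 0, 0],
  ],
)

```text
time_s: 18.95
tcp_pos: [0.4114, -0.337, 0.2571]
ee_rot: [[-0.982, 0.189, 0.001], [0.189, 0.982, -0.001], [-0.001, -0.0, -1.0]]
wrist_force: [1.1, -0.7, 1.8]
gripper_width: 0.004
gripper_force: 1.4
```

Emit:
jog_arm(
  increments=[
    [0, 0, -0.1, 0],
    [0, 0, 0, 0],
  ],
)

```text
time_s: 19.15
tcp_pos: [0.4114, -0.337, 0.2588]
ee_rot: [[-0.982, 0.189, 0.0], [0.189, 0.982, -0.0], [-0.0, -0.0, -1.0]]
wrist_force: [1.2, -0.3, 2.3]
gripper_width: 0.005
gripper_force: 0.9
```

Emit:
jog_arm(
  increments=[
    [0, 0, -0.1, 0],
    [0, 0, 0, 0],
  ],
)

```text
time_s: 19.35
tcp_pos: [0.4107, -0.3366, 0.2604]
ee_rot: [[-0.982, 0.189, -0.002], [0.189, 0.982, 0.001], [0.002, 0.001, -1.0]]
wrist_force: [-1.2, 0.2, 0.4]
gripper_width: 0.001
gripper_force: 0.0
```

The force falls off linearly over 6 mm above a hard stop, so the button was fully pressed and has come back out. I'll retreat and take a last check.

Emit:
jog_arm(
  increments=[
    [0, 0, -0.5, 0],
    [0, 0, -0.9, 0],
    [0, 0, -0.9, 0],
    [0, 0, -0.9, 0],
    [0, 0, -0.9, 0],
    [0, 0, -0.9, 0],
    [0, 0, -0.9, 0],
    [0, -1, 0, 0],
    [0, -1, 0, 0],
    [0, -1, 0, 0],
  ],
)

```text
time_s: 20.35
tcp_pos: [0.3994, -0.3961, 0.3796]
ee_rot: [[-0.982, 0.189, 0.0], [0.189, 0.982, 0.0], [0.0, 0.0, -1.0]]
wrist_force: [0.6, -0.4, 0.1]
gripper_width: 0.006
gripper_force: 0.0
```

Emit:
jog_arm(
  increments=[
    [0, -1, 0, 0],
    [0, -1, 0, 0],
    [0, -1, 0, 0],
    [0, -1, 0, 0],
    [0, 0, 0, 0],
  ],
)

```text
time_s: 20.85
tcp_pos: [0.384, -0.4758, 0.3787]
ee_rot: [[-0.982, 0.191, -0.001], [0.191, 0.982, 0.0], [0.001, 0.0, -1.0]]
wrist_force: [-0.0, -0.1, -0.1]
gripper_width: 0.001
gripper_force: 0.0
```

Run:
```python
from h import *
a=eyes.capture('top')[135:260,200:385];b=eyes.capture('scene')[160:275,205:350]
a=cv2.resize(a,(500,338),interpolation=cv2.INTER_CUBIC);b=cv2.resize(b,None,fx=2,fy=2)
cv2.imwrite('pics/end.png',np.hstack([a,np.vstack([b,np.zeros((108,290,3),np.uint8)])]))
```

```text
(no output)
```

View pics/end.png

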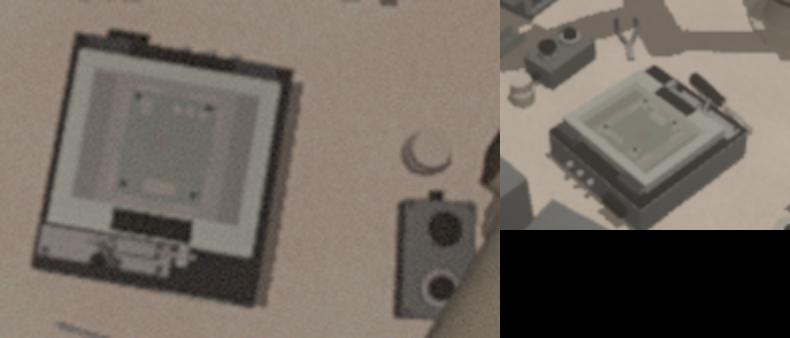

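The lid lies level on the deck, the board is in its nest, the bolt knob at (100,262) is home, and the station and tub are where they stood. I'm handing in the job.

```bash
python3 -c "
from station import r
print(r.finish_job())"
```

```text
the job is handed in; nothing more can be done
None
```

I shut the lid gently, pushed the bolt home through its eye, pressed the start button fully and let it go, and handed the job in at about 21 s; the hand-in returned no verdict.

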